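# Shut the spindle air at the balancing stand

### The arm

A 6-joint arm with a two-finger parallel gripper is mounted at the origin on the work surface. World frame = base frame: x ahead of the robot, y to its left, z up, the work surface at z = 0. Lengths are in mm, angles in rad, forces in N, time in s.
With the tool pointing down it reaches from about 275 to 725 mm from the base axis. Payload 15.9 kg.
Tool frame: the origin (TCP) lies midway between the tips of the shut fingers; the grasp point (between the pads) lies 19 mm behind it; x points along the fingers, y is the direction in which the jaws open and shut, and the axes are right-handed (so a half turn about x gives the same grasp; the last joint's range is limited). The gripper opens to 85 mm and grips with 20 to 120 N. Pads are 22 mm wide; open, the fingers measure 114 mm over their backs; the gripper's body (76 mm by 85 mm) begins 54 mm behind the grasp point. The pads swing forward as they close: fully open they stand 13 mm farther back than shut.
Start: joints at [-1.204, 0.213, -0.034, 1.323, 0, 1.571], TCP at [179.308, -466.727, 231.306] pointing down, gripper open.
Joint ranges: [-2.98, 2.98], [-0.74, 1.72], [-1.14, 1.35], [-2.1, 2.04], [-1.57, 1.44], [-3.14, 3.14]. Speed limits (rad/s): [1.89, 1.89, 2.39, 2.57, 3.14, 3.14].

### API

Orientations are given as a unit quaternion [x, y, z, w].
In Python, from plant import monitor, cams, ctrl gives the robot as it stands.
- The arm moves only by the shell command python3 -m handwheel 'ROWS' [FORCE]. ROWS is JSON, a list of rows, each an object with "delta_rot": the turn, a rotation vector about the tool's x, y, z in degrees, a list of three; "dp": the shift along the tool's x, y, z in mm, a list of three; "jaw": the closure, from 0 (fully open) to 1 (shut). In form: [{"delta_rot": [wx, wy, wz], "dp": [x, y, z], "jaw": jaw}, ...]. A call has 1 to 5 rows; each row is the pose to reach, as a shift and turn from the pose commanded when the call began, along the tool's axes at that moment; what a row does not reach only later rows make up. A row lasts 1/8 s, in which the tool goes at most 62.5 mm and 10.7 degrees, less where a joint would pass 70% of its speed; a pose out of reach is approached as far as the arm can. A call with a gripper value outside its range is refused whole. The fingers move at their own pace and stop on an object; FORCE is the grip in N (left out, the last holds). Time passes only in rows, so rows that repeat a pose let the fingers close. It gives the time, the measured TCP pose, the force and the opening at its end, in the units of the state.
- monitor.sense(): the state, without advancing time (a new reading comes with each control period).
- cams.camera(name): name is "scene" or "top"; returns a dict with "img" (384x512x3 uint8, red, green, blue), "depth" (384x512 float32, mm along the optical axis (not along the pixel's ray), 0 where there is no reading), "fovy" (degrees; the focal length in pixels is half the picture's height over the tangent of half this angle, whatever the lens; pixels are square), "cx", "cy" (the principal point, pixels), "cam_to_world" (4x4, takes a point from camera to world coordinates). Camera axes: x right, y down, z forward; pixel columns grow to the right and rows downward; lengths in mm; the calibration is good to about 2 mm. A picture is of the moment at which its call begins.
- ctrl.finish_job(): hands the job in, once; it reports no verdict.
The state is a dict: "t": time; "qpos": joint angles; "qd": joint speeds; "effort": joint torques, N m; "position": TCP position; "tcp_rot": TCP orientation; "contact_force": force on the tool from outside, world axes, zero at the start; "moment": the same for the moment, N m; "width": opening from 0.0 (shut) to 1.0 (fully open).
Only numpy, scipy, OpenCV 4.12 (cv2) and the standard library are available. Lean on these libraries where they do the work, as an engineer would, in place of code of your own. Each camera call takes 0.05 s, during which the arm holds its last target.

### The job

The balancing run is over and the spindle is locked, so shut off its bearing air: with the fingertips, slide the cover plate of the valve box all the way back along its guides (away from the robot, without lifting it out) to uncover the two valve handles, then push the handle that carries the round tag a full quarter turn clockwise to its stop, so that it lies square across its pipe. Leave the other, untagged handle open and the loose things on the bench where they are, and finish with the cover still slid back.

Things in the scene. Friction and masses are not known exactly. Their poses are not given: they have to be found in the camera images.
- valve_box: Fixed grey steel valve box. Origin on the bench under the centre of the opening; x to the rear (away from the robot, the way the cover slides), y left, z up. Opening 160 mm (x) by 270 mm (y), walls 88 mm high; guide fences 100 mm high along the sides (|y| = 145 to 150 mm), corner tabs at the front and a stop at the rear, 100 mm high too. A closed deck behind the opening carries the slid cover. Pipes run along x; they and the valve bodies reach up to 50 mm.
- cover: Loose aluminium cover plate, 172 (x) x 283 (y) x 4 mm, about 0.55 kg, lying on the box's walls between the guides (underside 88 mm, top 92 mm above the bench). Origin at the centre of its underside, axes as the box's. At the start its origin is 0 to 15 mm behind the box's in x; against the rear stop, 158 mm. Slides easily on nylon strips (about 1 to 2 N).
- cover_tab (a point): Centre of the upturned finger tab along the cover's front edge: 120 mm long (y), 4 mm thick (x), its top 114 mm above the bench, 22 mm above the plate. The point is 84 mm in front of the plate's centre, on its centre line, 103 mm above the bench. Push the tab's front face to the rear to slide the cover.
- spindle_handle (a joint): Angle of the TAGGED handle (spindle air), rad: 0 = open, along its pipe, pointing to the front of the box; grows clockwise seen from above; 1.571 = shut, square across its pipe, pointing to the box's left (+y), at its stop. Starts at 0 to 0.12. Friction 0.35 N m (7 N at the tag); stays where it is left.
- spindle_stem (a point): Point on the vertical turning axis (stem) of the tagged handle, 73 mm above the bench. It lies 30 mm behind the middle of the opening and 52 mm to its left or right: which of the two varies. It does not move.
- spindle_grip (a point): Centre of the round brass tag (34 mm across, 3 mm thick) on top of the tagged handle, 50 mm from the stem, 73 mm above the bench (tag's underside). The handle is a pressed steel lever, 18 mm wide, turned-down edges from 59 to 73 mm above the bench, ending 71 mm from the stem. Turns with the handle.
- service_handle (a joint): Angle of the other, untagged handle (workshop air), same meaning and stops; starts open at 0 to 0.12 and must stay open.
- service_stem (a point): Point on the turning axis of the untagged handle, 73 mm above the bench, 105 mm beside the other stem.
- seal_face: Bystander: white ceramic seal ring, 62 mm across, 14 mm high, lying on the bench in front of the box; origin at the centre of its underside.
- slug_block: Bystander: wooden block 50 x 110 x 30 mm with three upright tungsten trial slugs (tops 48 mm above the bench), to the right of the box; origin at the centre of its underside.
- hex_key: Bystander: L-shaped orange hex key, 110 mm by 36 mm, 8 mm thick, flat on the bench to the left of the box; origin near the middle of the long arm, on the bench.
- steel_file: Bystander: steel hand file with wooden handle, 270 mm long and 23 mm thick, flat on the bench to the left of the box; origin on the bench at the middle.

How it is judged:
By the outcome, as a careful person would: the job done as asked, in the order asked, and still so for the second after the job is handed in, with the robot touching nothing.
It also fails if it takes over 48 s, if anything falls off the work surface, if the arm or the gripper's body presses on something with over 40 N, if the wrist force passes 120 N, or if a joint passes its speed limit or range.

## Working session

There is one attempt and no reset: what is moved stays moved. The work goes in short steps, Python scripts to look and compute and a shell command to move; the robot and the scene stay as the last step left them, time stands still between calls to the robot, and variables do not carry over. Pictures are saved under pics/ and viewed, and the job is handed in when it is done.

```bash
ls; mkdir -p pics; cat > h.py <<'E'
import numpy as np,cv2
from plant import monitor,cams,ctrl
def snap(n,f):
    c=cams.camera(n); cv2.imwrite('pics/'+f+'.png',c['img'][:,:,::-1]); np.savez('pics/'+f+'.npz',**c); return c
def K(c):
    f=192/np.tan(np.radians(c['fovy'])/2); return f,c['cx'],c['cy']
def ray(c,u,v,z):
    f,cx,cy=K(c);T=np.array(c['cam_to_world']);d=T[:3,:3]@np.array([(u-cx)/f,(v-cy)/f,1]);o=T[:3,3]
    return o+d*(z-o[2])/d[2]
def dep(c,u,v):
    f,cx,cy=K(c);T=np.array(c['cam_to_world']);D=c['depth'][int(v),int(u)]
    return T[:3,:3]@(np.array([(u-cx)/f,(v-cy)/f,1])*D)+T[:3,3]
def proj(c,p):
    f,cx,cy=K(c);T=np.array(c['cam_to_world']);q=T[:3,:3].T@(np.array(p)-T[:3,3]);return cx+f*q[0]/q[2],cy+f*q[1]/q[2]
E
python3 - <<'E'
from h import *
for n in('scene','top'):
    c=snap(n,n+'0');print(n,c['fovy'],c['cx'],c['cy'],np.round(c['cam_to_world'],3).tolist())
print(monitor.sense())
E
```

```text
pics
scene 46.48151683730563 253.31020627349838 186.1647997868418 [[-0.697, 0.483, -0.53, 1240.876], [0.717, 0.461, -0.524, 737.324], [-0.008, -0.745, -0.667, 915.261], [0.0, 0.0, 0.0, 1.0]]
top 50.36907288017157 255.04415243937692 190.8598881691145 [[0.005, -0.982, 0.188, 378.208], [-1.0, -0.005, 0.002, 65.576], [-0.001, -0.188, -0.982, 1154.142], [0.0, 0.0, 0.0, 1.0]]
{'t': 0.1, 'qpos': array([-1.20397471e+00,  2.13272207e-01, -3.49752811e-02,  1.32350451e+00,
        9.67848871e-06,  1.57079525e+00]), 'qd': array([ 0.00026741, -0.00234454,  0.00353115, -0.00014137, -0.00024963,
        0.00063483]), 'effort': array([-9.06261630e-04, -6.87249112e+01,  4.87805092e+01,  1.22303676e-02,
       -1.76577478e-04, -3.39756127e-05]), 'position': array([ 179.21982123, -466.45331608,  230.8913705 ]), 'tcp_rot': array([-0.69518831, -0.12929832,  0.69530483, -0.12863264]), 'contact_force': array([ 1.53168917, -0.00266717,  0.03499758]), 'moment': array([ 0.03649926,  0.00173105, -0.00640122]), 'width': 1.002166250481414}
```

View pics/top0.png

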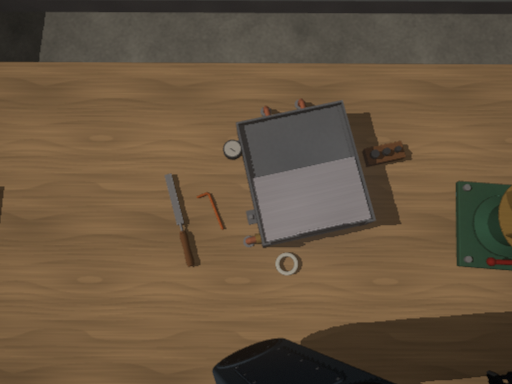

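View pics/scene0.png

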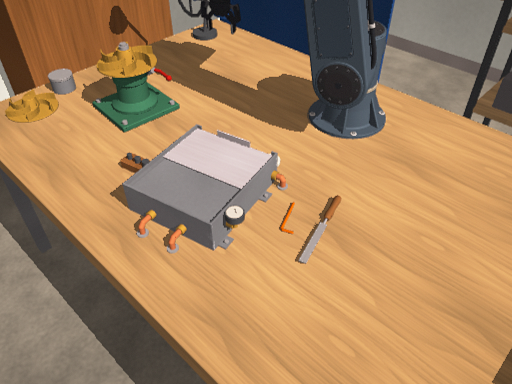

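The top view shows the light cover at about (310,200), with its front edge near row 235 and the dark deck behind it. The box is turned by about 10°, the seal ring is at (287,264), and the key and file are to the left. Next I'll measure the cover.

```bash
python3 - <<'E'
from h import *
c=dict(np.load('pics/top0.npz'))
im=c['img'];hsv=cv2.cvtColor(im,cv2.COLOR_RGB2HSV)
m=((hsv[...,2]>115)&(hsv[...,1]<60)).astype(np.uint8)
m[:,:235]=0;m[:,385:]=0;m[250:]=0
m=cv2.morphologyEx(m,cv2.MORPH_OPEN,np.ones((3,3)))
cs,_=cv2.findContours(m,0,2);k=max(cs,key=cv2.contourArea)
P=np.array([ray(c,u,v,92)[:2] for u,v in k[:,0]],np.float32)
r=cv2.minAreaRect(P);print(r);print(cv2.boxPoints(r))
big=cv2.resize(im[90:290,190:420],None,fx=3.4,fy=3,interpolation=cv2.INTER_CUBIC)
big=cv2.convertScaleAbs(big,alpha=1.6)
cv2.imwrite('pics/topz.png',big[:,:,::-1])
s=dict(np.load('pics/scene0.npz'))
big=cv2.resize(s['img'][110:260,110:310],None,fx=4,fy=4,interpolation=cv2.INTER_CUBIC)
cv2.imwrite('pics/scz.png',cv2.convertScaleAbs(big,alpha=1.4)[:,:,::-1])
E
```

```text
((564.1171875, -79.15127563476562), (170.40786743164062, 276.6460266113281), 12.750386238098145)
[[ 450.48587    36.955956]
 [ 511.54276  -232.86821 ]
 [ 677.74854  -195.25851 ]
 [ 616.69165    74.56566 ]]
```

View pics/topz.png

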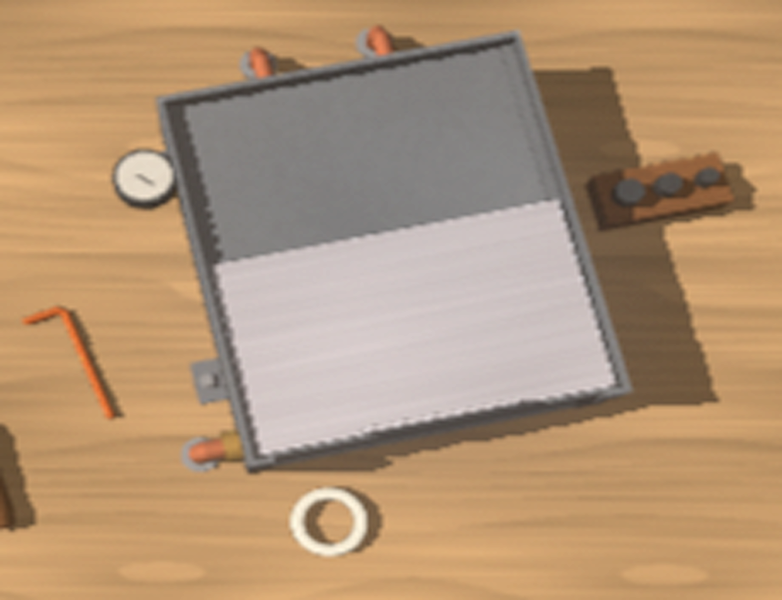

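View pics/scz.png

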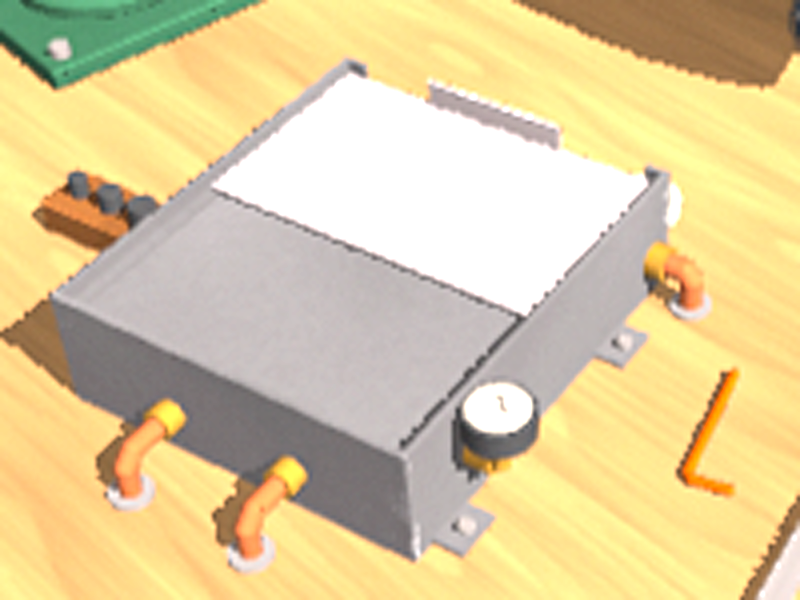

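```bash
cat >> h.py <<'E'
from scipy.spatial.transform import Rotation as R
YAW=np.radians(12.75)
def goal(p,zdir):
    "tool down, tool z along horizontal angle zdir (rad). prints dp & delta_rot from present"
    s=monitor.sense();M=R.from_quat(s['tcp_rot']).as_matrix()
    x=np.array([0,0,-1.]);z=np.array([np.cos(zdir),np.sin(zdir),0]);G=np.stack([x,np.cross(z,x),z],1)
    print('tcp',s['position'].round(1),'F',s['contact_force'].round(1),'t',s['t'],'q',s['qpos'].round(2),'w',round(s['width'],2))
    print('dp',(M.T@(np.array(p)-s['position'])).round(1),'rot',np.degrees(R.from_matrix(M.T@G).as_rotvec()).round(1))
E
python3 - <<'E'
from h import *
s=monitor.sense();print(R.from_quat(s['tcp_rot']).as_matrix().round(2))
bx=np.array([np.cos(YAW),np.sin(YAW),0]);
tab=np.array([564,-79,0])-84*bx
for d in(0,np.pi/2,np.pi,-np.pi/2): goal(tab-45*bx+[0,0,160],YAW+d)
# box outline dark: 
c=dict(np.load('pics/top0.npz'))
for p in [(238,123),(343,102),(375,220),(265,246)]:print(ray(c,*p,100).round(0))
E
```

```text
[[-0.    0.36 -0.93]
 [ 0.   -0.93 -0.36]
 [-1.   -0.   -0.  ]]
tcp [ 179.2 -466.5  230.9] F [ 1.5 -0.   0. ] t 0.1 q [-1.2   0.21 -0.03  1.32  0.    1.57] w 1.0
dp [  71.1 -242.2 -370.5] rot [-1.717e+02 -1.000e-01  0.000e+00]
tcp [ 179.2 -466.5  230.9] F [ 1.5 -0.   0. ] t 0.1 q [-1.2   0.21 -0.03  1.32  0.    1.57] w 1.0
dp [  71.1 -242.2 -370.5] rot [98.3  0.   0. ]
tcp [ 179.2 -466.5  230.9] F [ 1.5 -0.   0. ] t 0.1 q [-1.2   0.21 -0.03  1.32  0.    1.57] w 1.0
dp [  71.1 -242.2 -370.5] rot [8.3 0.  0.1]
tcp [ 179.2 -466.5  230.9] F [ 1.5 -0.   0. ] t 0.1 q [-1.2   0.21 -0.03  1.32  0.    1.57] w 1.0
dp [  71.1 -242.2 -370.5] rot [-81.7  -0.    0. ]
[767. 115. 100.]
[ 829. -172.  100.]
[ 505. -243.  100.]
[436.  42. 100.]
```

```bash
python3 -m handwheel '[{"delta_rot":[2,0,0],"dp":[5,-35,-53],"jaw":1},{"delta_rot":[4,0,0],"dp":[15,-68,-104],"jaw":1},{"delta_rot":[6,0,0],"dp":[30,-100,-155],"jaw":1},{"delta_rot":[8.3,0,0],"dp":[50,-135,-207],"jaw":1},{"delta_rot":[8.3,0,0],"dp":[71,-170,-260],"jaw":1}]' 40
python3 - <<'E'
from h import *
bx=np.array([np.cos(YAW),np.sin(YAW),0]);
tab=np.array([564,-79,0])-84*bx
goal(tab-45*bx+[0,0,130],YAW+np.pi)
E
```

```text
t: 0.72
position: [357.5, -219.0, 162.2]
tcp_rot: [0.703, 0.078, -0.703, 0.078]
contact_force: [1.1, -1.7, -0.6]
width: -0.0
tcp [ 357.5 -219.   162.2] F [ 1.1 -1.7 -0.6] t 0.725 q [-0.55  0.07 -0.37  1.12  0.    2.37] w -0.0
dp [  32.2  -91.2 -103.1] rot [-0.1 -0.  -0. ]
```

```bash
python3 -m handwheel '[{"delta_rot":[0,0,0],"dp":[10,-40,-45],"jaw":1},{"delta_rot":[0,0,0],"dp":[32,-80,-90],"jaw":1},{"delta_rot":[0,0,0],"dp":[50,-91,-103],"jaw":1},{"delta_rot":[0,0,0],"dp":[65,-91,-103],"jaw":1},{"delta_rot":[0,0,0],"dp":[65,-91,-103],"jaw":1}]'
python3 - <<'E'
from h import *
bx=np.array([np.cos(YAW),np.sin(YAW),0]);
tab=np.array([564,-79,0])-84*bx
goal(tab-14*bx+[0,0,98],YAW+np.pi)
for n in('scene','top'):
    c=snap(n,n+'1')
    u,v=(100,150) if n=='top' else (0,0)
c=dict(np.load('pics/scene1.npz'));cv2.imwrite('pics/s1z.png',cv2.resize(c['img'][60:260,110:360],None,fx=3.2,fy=3)[:,:,::-1])
E
```

```text
t: 1.35
position: [436.4, -108.8, 96.8]
tcp_rot: [-0.702, -0.079, 0.704, -0.078]
contact_force: [0.2, -0.1, 1.1]
width: 0.0
tcp [ 436.4 -108.8   96.8] F [ 0.2 -0.1  1.1] t 1.35 q [-0.24  0.19 -0.42  0.97 -0.    2.67] w 0.0
dp [ -1.3  -0.9 -33. ] rot [0.  0.1 0.1]
```

View pics/s1z.png

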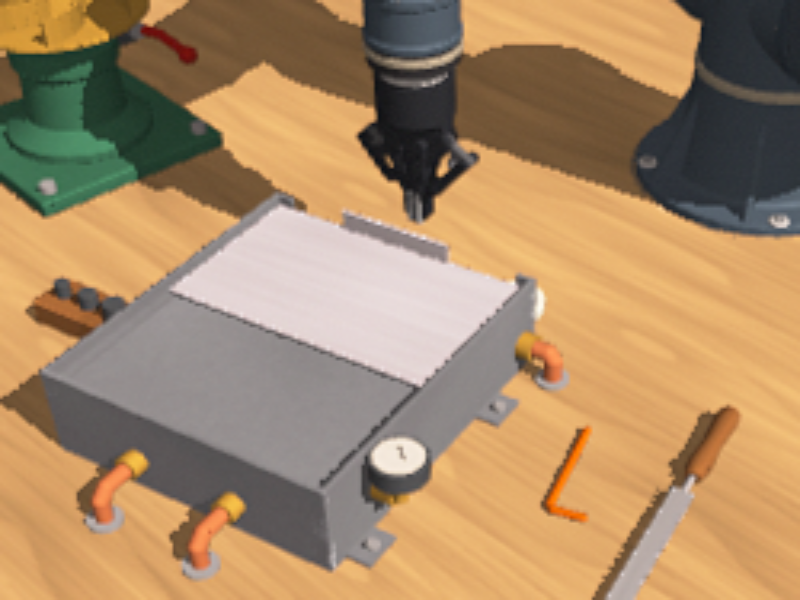

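The closed fingertips stand in front of the tab, with the tip at (418,215) in the zoom and the tab from (345,215) to (447,250). Now I'll push.

```bash
python3 -m handwheel '[{"delta_rot":[0,0,0],"dp":[-1,-1,-15],"jaw":1},{"delta_rot":[0,0,0],"dp":[-1,-1,-26],"jaw":1},{"delta_rot":[0,0,0],"dp":[-1,-1,-34],"jaw":1},{"delta_rot":[0,0,0],"dp":[-1,-1,-42],"jaw":1},{"delta_rot":[0,0,0],"dp":[-1,-1,-52],"jaw":1}]'
python3 - <<'E'
from h import *
bx=np.array([np.cos(YAW),np.sin(YAW),0]);
tab=np.array([564,-79,0])-84*bx
goal(tab+(-14+145)*bx+[0,0,98],YAW+np.pi)
E
```

```text
t: 2.08
position: [488.1, -96.7, 98.6]
tcp_rot: [-0.703, -0.078, 0.703, -0.078]
contact_force: [-0.7, -0.8, -0.3]
width: -0.001
tcp [488.1 -96.7  98.6] F [-0.7 -0.8 -0.3] t 2.075 q [-0.2   0.27 -0.3   1.   -0.    2.72] w -0.0
dp [   0.6   -0.7 -124.9] rot [-0.  0.  0.]
```

```bash
python3 -m handwheel '[{"delta_rot":[0,0,0],"dp":[1,-1,-15],"jaw":1},{"delta_rot":[0,0,0],"dp":[1,-1,-32],"jaw":1},{"delta_rot":[0,0,0],"dp":[1,-1,-50],"jaw":1},{"delta_rot":[0,0,0],"dp":[1,-1,-68],"jaw":1},{"delta_rot":[0,0,0],"dp":[1,-1,-85],"jaw":1}]'
python3 - <<'E'
from h import *
bx=np.array([np.cos(YAW),np.sin(YAW),0]);
tab=np.array([564,-79,0])-84*bx
goal(tab+(-14+145)*bx+[0,0,98],YAW+np.pi)
c=snap('scene','scene2');cv2.imwrite('pics/s2z.png',cv2.resize(c['img'][60:260,110:360],None,fx=3.2,fy=3)[:,:,::-1])
E
```

```text
t: 2.7
position: [571.6, -76.8, 97.5]
tcp_rot: [-0.703, -0.078, 0.703, -0.078]
contact_force: [-1.8, -0.8, 0.6]
width: 0.003
tcp [571.6 -76.8  97.5] F [-1.8 -0.8  0.6] t 2.7 q [-0.13  0.43 -0.08  1.06 -0.    2.79] w 0.0
dp [ -0.5   0.5 -39.1] rot [-0.  0.  0.]
```

View pics/s2z.png

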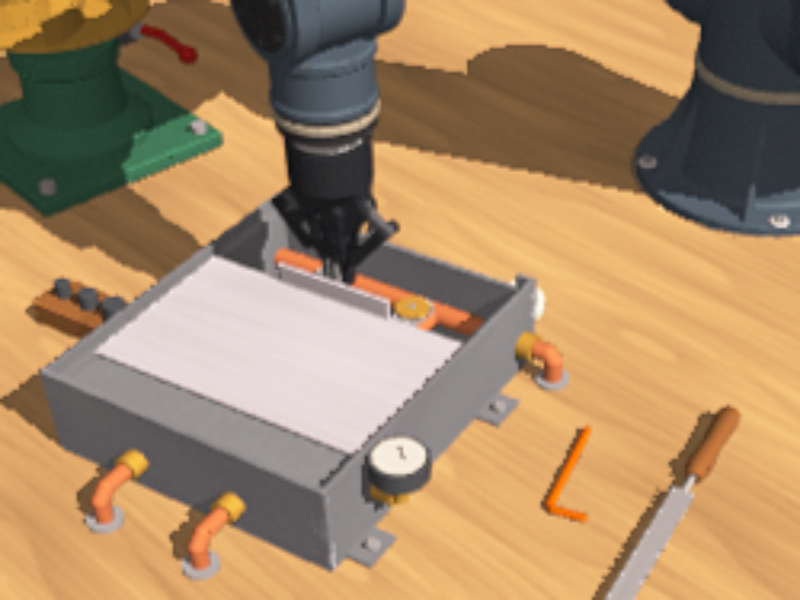

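The cover is sliding straight. The brass tag shows at (413,308), so the tagged handle is the left one.

```bash
python3 -m handwheel '[{"delta_rot":[0,0,0],"dp":[0,0,-13],"jaw":1},{"delta_rot":[0,0,0],"dp":[0,0,-25],"jaw":1},{"delta_rot":[0,0,0],"dp":[0,0,-34],"jaw":1},{"delta_rot":[0,0,0],"dp":[0,0,-39],"jaw":1},{"delta_rot":[0,0,0],"dp":[0,0,-43],"jaw":1}]'
python3 - <<'E'
from h import *
bx=np.array([np.cos(YAW),np.sin(YAW),0]);
tab=np.array([564,-79,0])-84*bx
goal(tab+(-14+150)*bx+[0,0,98],YAW+np.pi)
E
```

```text
t: 3.38
position: [612.5, -67.7, 97.7]
tcp_rot: [-0.703, -0.078, 0.703, -0.078]
contact_force: [-1.3, -1.5, -1.0]
width: -0.002
tcp [612.5 -67.7  97.7] F [-1.3 -1.5 -1. ] t 3.375 q [-0.11  0.5   0.04  1.11 -0.    2.81] w -0.0
dp [-0.3  0.3 -2.2] rot [-0.  0.  0.]
```

```bash
python3 -m handwheel '[{"delta_rot":[0,0,0],"dp":[0,0,-3],"jaw":1},{"delta_rot":[0,0,0],"dp":[0,0,-5],"jaw":1},{"delta_rot":[0,0,0],"dp":[0,0,-7],"jaw":1}]'; python3 -m handwheel '[{"delta_rot":[0,0,0],"dp":[0,0,-1.5],"jaw":1},{"delta_rot":[0,0,0],"dp":[0,0,-3],"jaw":1}]'
```

```text
t: 3.75
position: [619.1, -66.2, 97.7]
tcp_rot: [-0.703, -0.078, 0.703, -0.078]
contact_force: [-10.0, -3.0, 1.3]
width: 0.002
t: 4.0
position: [619.2, -66.2, 97.6]
tcp_rot: [-0.701, -0.078, 0.705, -0.078]
contact_force: [-31.4, -5.5, 20.0]
width: 0.002
```

The cover is against the stop, since the force rises and it no longer moves. I'll back off, go up, and look.

```bash
python3 -m handwheel '[{"delta_rot":[0,0,0],"dp":[0,0,8],"jaw":1},{"delta_rot":[0,0,0],"dp":[0,0,25],"jaw":1},{"delta_rot":[0,0,0],"dp":[-30,0,50],"jaw":1},{"delta_rot":[0,0,0],"dp":[-70,20,100],"jaw":1},{"delta_rot":[0,0,0],"dp":[-90,60,150],"jaw":1}]'
python3 -m handwheel '[{"delta_rot":[0,0,0],"dp":[-10,50,30],"jaw":1},{"delta_rot":[0,0,0],"dp":[-10,90,60],"jaw":1},{"delta_rot":[0,0,0],"dp":[-10,90,60],"jaw":1}]'
python3 - <<'E'
from h import *
for n in('scene','top'): c=snap(n,n+'3')
cv2.imwrite('pics/t3z.png',cv2.convertScaleAbs(cv2.resize(c['img'][90:290,200:400],None,fx=3,fy=3,interpolation=cv2.INTER_CUBIC),alpha=1.5)[:,:,::-1])
E
```

```text
t: 4.62
position: [494.0, -150.9, 186.9]
tcp_rot: [0.704, 0.079, -0.702, 0.079]
contact_force: [1.0, -0.2, -0.0]
width: -0.0
t: 5.0
position: [454.5, -254.3, 195.3]
tcp_rot: [0.703, 0.077, -0.703, 0.077]
contact_force: [0.8, 0.3, 1.1]
width: 0.0
```

View pics/t3z.png

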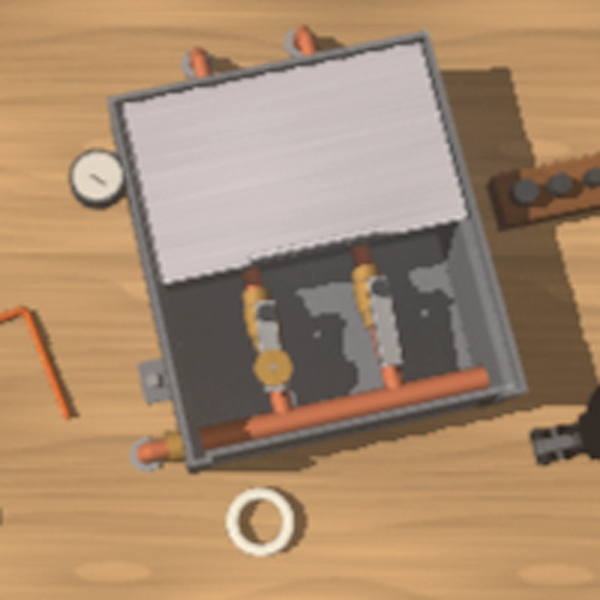

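View pics/scene3.png

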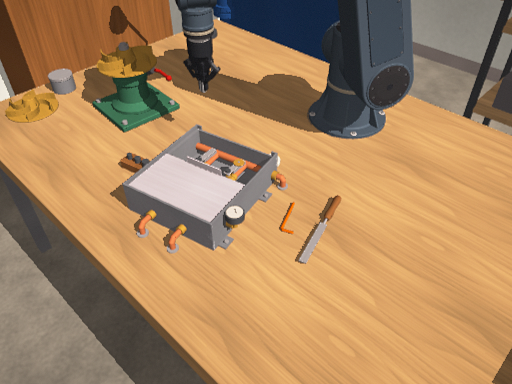

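In the top zoom the cover lies fully back against the rear stop. The tag is at (273,368), left of centre, and the untagged handle is at (383,320). Now the handle geometry.

```bash
python3 - <<'E'
from h import *
c=dict(np.load('pics/top3.npz'))
im=c['img'];hsv=cv2.cvtColor(im,cv2.COLOR_RGB2HSV)
m=((hsv[...,2]>115)&(hsv[...,1]<60)).astype(np.uint8)
m[:,:235]=0;m[:,385:]=0;m[190:]=0
m=cv2.morphologyEx(m,cv2.MORPH_OPEN,np.ones((3,3)))
cs,_=cv2.findContours(m,0,2);k=max(cs,key=cv2.contourArea)
P=np.array([ray(c,u,v,92)[:2] for u,v in k[:,0]],np.float32)
r=cv2.minAreaRect(P);print(r)
yaw=np.radians(r[2]);bx=np.array([np.cos(yaw),np.sin(yaw)]);by=np.array([-bx[1],bx[0]])
o=np.array(r[0])-158*bx;print('origin',o)
print(hsv[212,291],hsv[195,288],hsv[160:235:4,291].tolist())
m=((hsv[...,0]>15)&(hsv[...,0]<27)&(hsv[...,1]>120)&(hsv[...,2]>90)).astype(np.uint8)
w=np.zeros_like(m);w[200:226,278:304]=1;m&=w
ys,xs=np.nonzero(m);print(xs.min(),xs.max(),ys.min(),ys.max(),len(xs))
t=ray(c,(xs.min()+xs.max())/2,(ys.min()+ys.max())/2,76)[:2];print('tag',t,'box',(t-o)@bx,(t-o)@by)
st=o+30*bx+52*by;d=t-st;print('stem',st,'r',np.hypot(*d),'angle',np.arctan2(d@by,-d@bx))
for p in[(400/3-0,0)]:pass
u=200+268/3;v=90+312/3;print('stem px',ray(c,u,v,73)[:2])
u=200+377/3;v=90+285/3;s2=ray(c,u,v,73)[:2];print('serv stem px',s2,(s2-o)@bx,(s2-o)@by)
E
```

```text
((713.5035400390625, -45.94908142089844), (168.0500030517578, 276.16748046875), 12.763663291931152)
origin [559.40777326 -80.85602428]
[ 16  49 110] [ 0  9 56] [[4, 15, 138], [4, 15, 135], [4, 13, 134], [0, 15, 136], [8, 21, 49], [10, 15, 52], [10, 14, 53], [15, 10, 52], [12, 23, 56], [15, 33, 61], [13, 16, 111], [13, 16, 109], [18, 149, 120], [16, 49, 110], [18, 149, 123], [8, 98, 127], [9, 150, 134], [10, 152, 116], [9, 153, 127]]
283 296 200 217 114
tag [537.03144291 -23.97820032] box -9.25738501008695 60.41595684041039
stem [577.17810221 -23.51306125] r 40.149353760301686 angle 0.21118247060289214
stem px [576.88414784 -24.19598892]
serv stem px [ 602.10724307 -122.63981861] 32.413057093448415 -50.18489733690822
```

```bash
cat >> h.py <<'E'
YAW=np.radians(12.76);O=np.array([559.4,-80.9]);BX=np.array([np.cos(YAW),np.sin(YAW)]);BY=np.array([-BX[1],BX[0]])
def w(bx,by,z): return np.r_[O+bx*BX+by*BY,z]
def boxpos():
    p=monitor.sense()['position'];d=p[:2]-O;return np.r_[d@BX,d@BY,p[2]].round(1)
def C(th):
    T=np.array([30-50*np.cos(th),52+50*np.sin(th)]);n=np.array([np.sin(th),np.cos(th)])
    return T-17*n-[11,14.5]+[6*np.cos(th)**2,8*np.sin(th)**2]
E
python3 - <<'E'
from h import *
goal(w(-25,13,150),YAW+np.pi);print(boxpos())
for a in range(0,91,10):print(a,C(np.radians(a)).round(1))
c=dict(np.load('pics/top3.npz'));t=ray(c,291,212.7,76)[:2]-O;print(t@BX,t@BY)
E
```

```text
tcp [ 455.6 -251.9  195.1] F [1.6 0.  0.1] t 5.1 q [-0.51  0.26 -0.06  1.25  0.    2.42] w 0.0
dp [  45.1 -157.  -113.6] rot [-0.1 -0.  -0. ]
[-139.  -143.8  195.1]
0 [-25.   20.5]
10 [-27.4  29.7]
20 [-28.5  39.6]
30 [-28.3  49.8]
40 [-26.7  59.9]
50 [-23.7  69.6]
60 [-19.2  78.3]
70 [-13.4  85.7]
80 [-6.2 91.5]
90 [ 2.  95.5]
-21.086283054608945 59.16900738559629
```

```bash
python3 -m handwheel '[{"delta_rot":[0,0,0],"dp":[0,-40,-30],"jaw":1},{"delta_rot":[0,0,0],"dp":[10,-85,-60],"jaw":1},{"delta_rot":[0,0,0],"dp":[30,-125,-90],"jaw":1},{"delta_rot":[0,0,0],"dp":[45,-157,-114],"jaw":1},{"delta_rot":[0,0,0],"dp":[45,-157,-114],"jaw":1}]'
python3 - <<'E'
from h import *
goal(w(-25,13,63),YAW+np.pi);print(boxpos())
c=snap('scene','scene4');cv2.imwrite('pics/s4z.png',cv2.resize(c['img'][60:260,110:360],None,fx=3.2,fy=3)[:,:,::-1])
E
```

```text
t: 5.72
position: [532.5, -69.7, 148.7]
tcp_rot: [-0.702, -0.08, 0.703, -0.08]
contact_force: [-0.4, 0.1, 1.1]
width: 0.001
tcp [532.5 -69.7 148.7] F [-0.4  0.1  1.1] t 5.725 q [-0.13  0.32 -0.1   1.15  0.    2.78] w 0.0
dp [85.7  4.   1.1] rot [0.2 0.1 0.1]
[-23.8  16.9 148.7]
```

View pics/s4z.png

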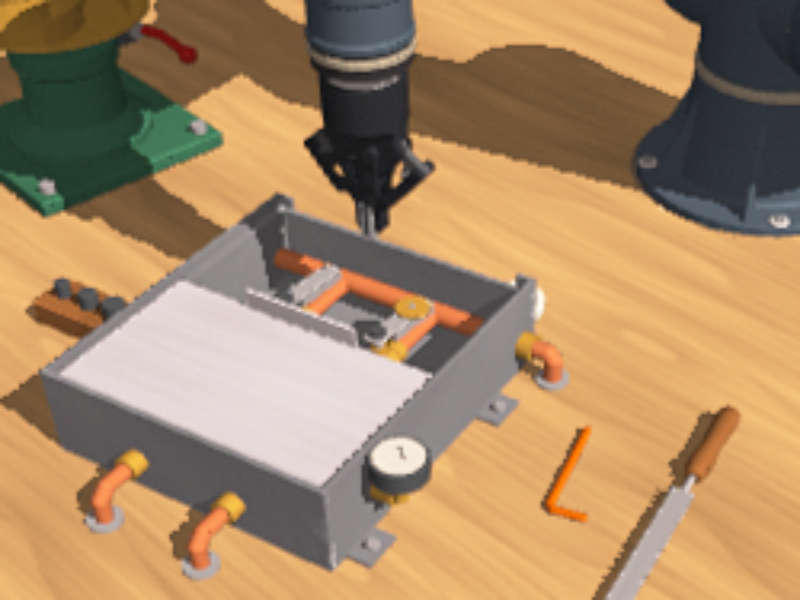

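The fingers hang at (368,230), between the two handles and above the opening. I'll lower them.

```bash
python3 -m handwheel '[{"delta_rot":[0,0,0],"dp":[15,4,1],"jaw":1},{"delta_rot":[0,0,0],"dp":[40,4,1],"jaw":1},{"delta_rot":[0,0,0],"dp":[65,4,1],"jaw":1},{"delta_rot":[0,0,0],"dp":[85,4,1],"jaw":1},{"delta_rot":[0,0,0],"dp":[85,4,1],"jaw":1}]'
python3 - <<'E'
from h import *
goal(w(-25,13,63),YAW+np.pi);b=boxpos();print(b)
for a in range(10,101,10):
    q=C(np.radians(a));print(a,np.round([0,b[1]-q[1],b[0]-q[0]],0))
E
```

```text
t: 6.4
position: [530.7, -78.3, 63.5]
tcp_rot: [-0.702, -0.078, 0.704, -0.078]
contact_force: [0.3, -0.2, 0.9]
width: 0.001
tcp [530.7 -78.3  63.5] F [ 0.3 -0.2  0.9] t 6.4 q [-0.15  0.38 -0.25  0.95 -0.    2.77] w 0.0
dp [ 0.4 -4.1 -2.4] rot [-0.1  0.1  0.1]
[-27.4   8.9  63.5]
10 [  0. -21.  -0.]
20 [  0. -31.   1.]
30 [  0. -41.   1.]
40 [  0. -51.  -1.]
50 [  0. -61.  -4.]
60 [  0. -69.  -8.]
70 [  0. -77. -14.]
80 [  0. -83. -21.]
90 [  0. -87. -29.]
100 [  0. -89. -39.]
```

```bash
python3 -m handwheel '[{"delta_rot":[0,0,0],"dp":[0,-10,0],"jaw":1},{"delta_rot":[0,0,0],"dp":[0,-19,0],"jaw":1},{"delta_rot":[0,0,0],"dp":[0,-27,0],"jaw":1},{"delta_rot":[0,0,0],"dp":[0,-36,1],"jaw":1},{"delta_rot":[0,0,0],"dp":[0,-46,0],"jaw":1}]'
python3 - <<'E'
from h import *
goal(w(-25,13,63),YAW+np.pi);b=boxpos();print(b)
for a in range(30,101,10):
    q=C(np.radians(a));print(a,np.round([0,b[1]-q[1],b[0]-q[0]],0))
c=snap('top','top5');cv2.imwrite('pics/t5z.png',cv2.convertScaleAbs(cv2.resize(c['img'][90:290,200:400],None,fx=3,fy=3,interpolation=cv2.INTER_CUBIC),alpha=1.5)[:,:,::-1])
E
```

```text
t: 7.02
position: [522.3, -32.9, 65.6]
tcp_rot: [0.703, 0.077, -0.702, 0.079]
contact_force: [1.8, -8.4, -0.6]
width: 0.001
tcp [522.3 -32.9  65.6] F [ 1.8 -8.4 -0.6] t 7.025 q [-0.06  0.35 -0.28  0.94 -0.    2.86] w 0.0
dp [ 2.7 42.  -0.6] rot [-0.1 -0.  -0.1]
[-25.6  55.   65.6]
30 [0. 5. 3.]
40 [ 0. -5.  1.]
50 [  0. -15.  -2.]
60 [  0. -23.  -6.]
70 [  0. -31. -12.]
80 [  0. -37. -19.]
90 [  0. -40. -28.]
100 [  0. -42. -37.]
```

View pics/t5z.png

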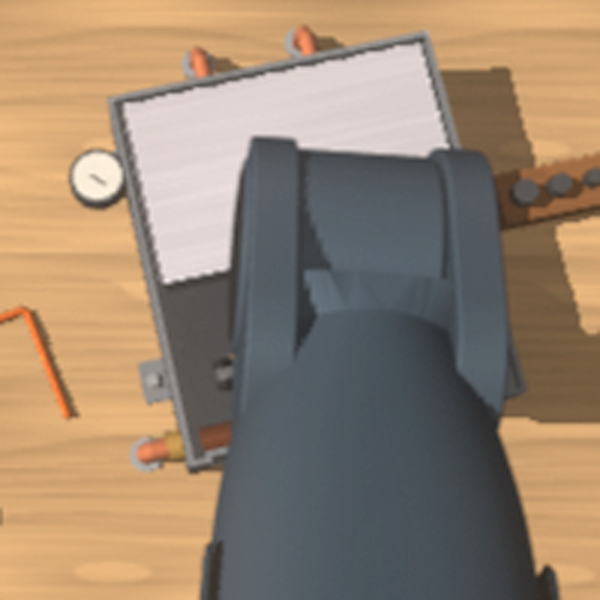

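Contact is at about 8 N, with the top view occluded by the arm. I'll keep going round.

```bash
python3 -m handwheel '[{"delta_rot":[0,0,0],"dp":[2,-7,0],"jaw":1},{"delta_rot":[0,0,0],"dp":[2,-15,-2],"jaw":1},{"delta_rot":[0,0,0],"dp":[2,-23,-6],"jaw":1},{"delta_rot":[0,0,0],"dp":[2,-31,-12],"jaw":1}]'
python3 - <<'E'
from h import *
b=boxpos();print(b)
for a in range(60,101,10):
    q=C(np.radians(a));print(a,np.round([b[2]-63,b[1]-q[1],b[0]-q[0]],0))
c=snap('scene','scene6');cv2.imwrite('pics/s6z.png',cv2.resize(c['img'][100:240,120:320],None,fx=4,fy=4)[:,:,::-1])
E
```

```text
t: 7.58
position: [526.6, -0.0, 63.3]
tcp_rot: [-0.703, -0.078, 0.703, -0.079]
contact_force: [-1.3, -8.9, -0.3]
width: 0.0
[-14.1  86.1  63.3]
60 [0. 8. 5.]
70 [ 0.  0. -1.]
80 [ 0. -5. -8.]
90 [  0.  -9. -16.]
100 [  0. -11. -25.]
```

View pics/s6z.png

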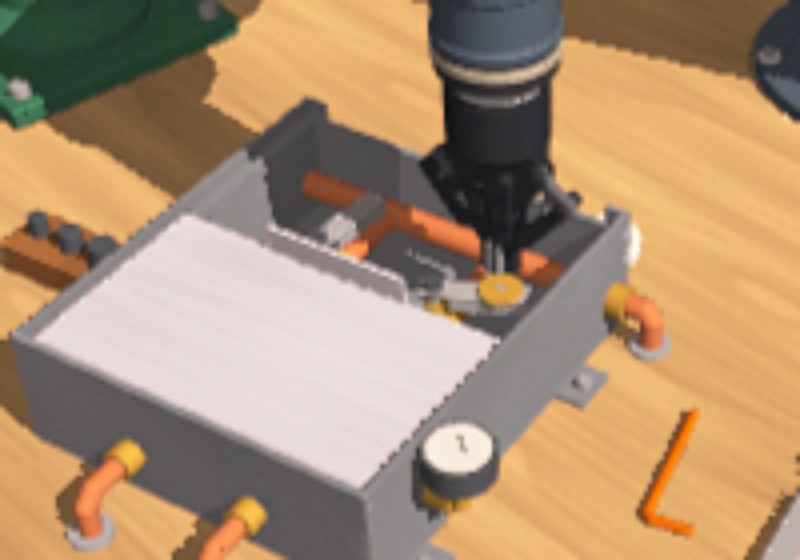

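The handle is about 65° round, with the tag at (500,290). The fingers push from the front side and the gripper clears the left fence. On to the stop.

```bash
python3 -m handwheel '[{"delta_rot":[0,0,0],"dp":[0,-4,-5],"jaw":1},{"delta_rot":[0,0,0],"dp":[0,-7,-10],"jaw":1},{"delta_rot":[0,0,0],"dp":[0,-8,-15],"jaw":1},{"delta_rot":[0,0,0],"dp":[0,-8,-18],"jaw":1}]'
python3 - <<'E'
from h import *
print(boxpos())
E
```

```text
t: 8.12
position: [541.4, 12.6, 62.9]
tcp_rot: [-0.702, -0.079, 0.704, -0.078]
contact_force: [-9.7, 1.1, 3.6]
width: -0.001
[ 3.1 95.1 62.9]
```

```bash
python3 -m handwheel '[{"delta_rot":[0,0,0],"dp":[0,0,-2],"jaw":1},{"delta_rot":[0,0,0],"dp":[0,0,-4],"jaw":1},{"delta_rot":[0,0,0],"dp":[0,0,-4],"jaw":1}]'
python3 -m handwheel '[{"delta_rot":[0,0,0],"dp":[0,0,-2],"jaw":1},{"delta_rot":[0,0,0],"dp":[0,0,-4],"jaw":1},{"delta_rot":[0,0,0],"dp":[0,0,-4],"jaw":1}]'
python3 - <<'E'
from h import *
print(boxpos())
E
```

```text
t: 8.5
position: [543.0, 12.9, 62.3]
tcp_rot: [-0.7, -0.078, 0.705, -0.078]
contact_force: [-22.2, -2.7, 11.0]
width: -0.0
t: 8.88
position: [544.1, 13.2, 61.9]
tcp_rot: [-0.699, -0.078, 0.707, -0.079]
contact_force: [-39.4, -7.7, 21.6]
width: -0.001
[ 5.9 95.2 61.9]
```

The force rises stiffly, so the handle is at the stop. I'll back away and look.

```bash
python3 -m handwheel '[{"delta_rot":[0,0,0],"dp":[0,0,10],"jaw":1},{"delta_rot":[0,0,0],"dp":[-2,4,26],"jaw":1},{"delta_rot":[0,0,0],"dp":[-30,6,30],"jaw":1},{"delta_rot":[0,0,0],"dp":[-75,10,35],"jaw":1},{"delta_rot":[0,0,0],"dp":[-125,30,60],"jaw":1}]'
python3 -m handwheel '[{"delta_rot":[0,0,0],"dp":[-10,60,30],"jaw":1},{"delta_rot":[0,0,0],"dp":[-20,120,60],"jaw":1},{"delta_rot":[0,0,0],"dp":[-20,180,80],"jaw":1},{"delta_rot":[0,0,0],"dp":[-20,230,80],"jaw":1},{"delta_rot":[0,0,0],"dp":[-20,230,80],"jaw":1}]'
python3 - <<'E'
from h import *
for n in('scene','top'): c=snap(n,n+'7')
cv2.imwrite('pics/t7z.png',cv2.convertScaleAbs(cv2.resize(c['img'][90:290,200:400],None,fx=3,fy=3,interpolation=cv2.INTER_CUBIC),alpha=1.5)[:,:,::-1])
E
```

```text
t: 9.5
position: [498.5, -27.9, 189.4]
tcp_rot: [0.703, 0.079, -0.703, 0.079]
contact_force: [-0.4, -0.5, 1.1]
width: -0.001
t: 10.12
position: [471.2, -273.7, 207.8]
tcp_rot: [0.703, 0.077, -0.703, 0.077]
contact_force: [-0.8, 0.7, -0.0]
width: -0.004
```

View pics/t7z.png

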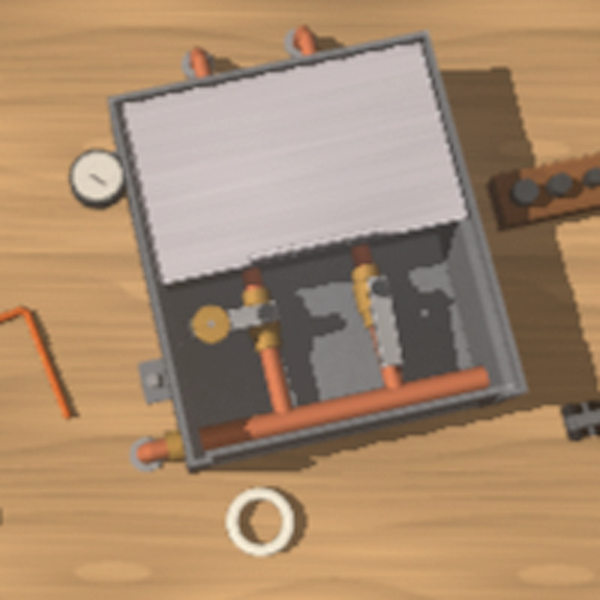

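View pics/scene7.png

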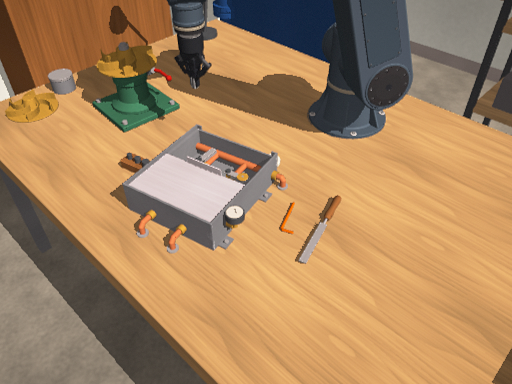

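```bash
python3 - <<'E'
from h import *
c=dict(np.load('pics/top7.npz'));c3=dict(np.load('pics/top0.npz'));c33=dict(np.load('pics/top3.npz'))
hsv=cv2.cvtColor(c['img'],cv2.COLOR_RGB2HSV)
m=((hsv[...,0]>13)&(hsv[...,0]<28)&(hsv[...,1]>110)).astype(np.uint8)
w_=np.zeros_like(m);w_[186:210,258:280]=1;m&=w_
ys,xs=np.nonzero(m);print(xs.min(),xs.max(),ys.min(),ys.max(),len(xs))
t=ray(c,xs.mean(),ys.mean(),76)[:2]-O;d=t-[0,0];b=np.array([t@BX,t@BY]);print('tag box',b)
# same dark stem bolt centre, by eye 
for z in (73,78):
  s=ray(c,200+266/3,90+313/3,z)[:2]-O;s=np.array([s@BX,s@BY]);print('stem',s,np.degrees(np.arctan2(b[1]-s[1],s[0]-b[0])))
s=np.array([30,52]);print(np.degrees(np.arctan2(b[1]-s[1],s[0]-b[0])))
df=np.abs(c['img'].astype(int)-c33['img']).max(2)
ys,xs=np.nonzero(df[:300]>40);print('diff vs top3',xs.min(),xs.max(),ys.min(),ys.max(),len(xs))
big=cv2.convertScaleAbs((df*3).clip(0,255).astype(np.uint8));cv2.imwrite('pics/diff.png',big)
E
```

```text
264 276 192 203 116
tag box [ 30.92037299 105.08695711]
stem [29.07645954 53.40433233] 92.04331081952206
stem [28.27433716 54.00311569] 92.96515123685232
90.99324218783241
diff vs top3 264 511 127 296 2062
```

View pics/diff.png

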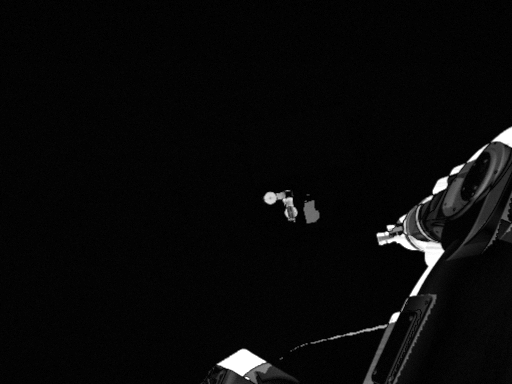

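The tagged handle is at 90° or a little over (measured 91 to 93°), so it is at its stop. The difference picture shows only the tagged handle and its shadow at (270–315, 190–220), plus the arm; the cover, the other handle and the loose things are unchanged. Handing in.

```bash
python3 -c "
from plant import ctrl;print(ctrl.finish_job())"
```

```text
the job is handed in; nothing more can be done
None
```

The spindle's bearing air is shut off. I slid the cover back to its rear stop with the closed fingertips. I then pushed the tagged handle, the left one, clockwise to its stop and moved the arm clear. The job was handed in at about 10 s on the robot's clock.

- **Tagged handle:** the last top view puts it at about 91–93°, which is 90° within the measuring error. The push ended against a stiff stop at about 46 N on the wrist.
- **Cover:** it met the rear stop stiffly, at about 38 N on the wrist, and had moved about 153 mm in the pictures. It has not moved since.
- **Other handle and loose things:** comparing the top view before and after turning the handle shows only the tagged handle, its shadow and the arm changed. For the earlier cover slide I only looked at the pictures by eye, and nothing appeared moved.

No check failed or disagreed.

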